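# Make up two phone-repair kits

### The job

Make up the two repair kits. The tray with two bays gets the suction lifter and one roll of tape; the tray with three bays gets the amber solvent bottle, the white dropper bottle and the other roll of tape. Put one thing in each bay, whichever bay of the tray you like, standing upright on the bay's floor with the tape lying flat, and leave the round tin and the black eyepiece where they are.

Things in the scene. Friction and masses are not known exactly. Their poses are not given: they have to be found in the camera images.
- lifter: Suction lifter: round black rubber cup 54 mm in diameter at the bottom, above it an upright grey loop handle 44 mm long (along its own x), 12 mm thick (along its own y). Total height 60 mm; top bar of the handle 46 to 60 mm above the underside, its two legs below that. About 60 g. Origin: centre of the cup's underside; z up.
- tape_a: One of two identical small rolls of tan masking tape, lying flat: a ring 48 mm outside diameter, 28 mm hole, 25 mm high, 35 g. Origin: centre of its underside; z up. The two rolls are interchangeable.
- tape_b: One of two identical small rolls of tan masking tape, lying flat: a ring 48 mm outside diameter, 28 mm hole, 25 mm high, 35 g. Origin: centre of its underside; z up. The two rolls are interchangeable.
- solvent: Squat amber glass bottle, 40 mm diameter and straight-sided up to 38 mm, then a shoulder and a flat black cap 27 mm in diameter, from 46 to 62 mm high. 70 g (times 0.7 to 1.4). Origin: centre of its underside; z up.
- dropper: Slim white plastic bottle, 30 mm diameter and straight-sided up to 42 mm, with a thin pointed black nozzle up to 70 mm. 45 g (times 0.7 to 1.4). Origin: centre of its underside; z up.
- tray_two: Low open kit tray with TWO bays, 88 mm (x) by 152 mm (y) outside. Grey plastic, fixed to the bench. Origin: centre of its underside, on the bench; z up. Bays in a row along its y, which is within 12 degrees of world y. Floor 4 mm thick; walls and dividers 4 mm thick, tops 14 mm above the bench. Bay inside: 80 mm (x) by 70 mm (y). Bay centres at y = -37 and +37 mm, x = 0.
- tray_three: Low open kit tray with THREE bays, 88 mm (x) by 226 mm (y) outside. Grey plastic, fixed to the bench. Origin: centre of its underside, on the bench; z up. Bays in a row along its y, which is within 12 degrees of world y. Floor 4 mm thick; walls and dividers 4 mm thick, tops 14 mm above the bench. Bay inside: 80 mm (x) by 70 mm (y). Bay centres at y = -74, 0 and +74 mm, x = 0.
- tin: Bystander, not part of a kit: round closed tin of bare metal, 54 mm diameter, 22 mm high, no hole, 90 g, loose among the stock. Origin: centre of its underside.
- eyepiece: Bystander, not part of a kit: black microscope eyepiece with a round lens in its top, standing on its narrow end, stepped cylinder 28 mm diameter below and 38 mm above, 50 mm high, 80 g, loose among the stock. Origin: centre of its underside.
Mind the look-alikes: they are no part of the job. Leave any blue or pink look-alike of the tape_b alone.

How it is judged:
By the outcome, as a careful person would: the job done as asked, in the order asked, and still so for the second after the job is handed in, with the robot touching nothing.
It also fails if it takes over 120 s, if anything falls off the work surface, if the arm or the gripper's body presses on something with over 40 N, if the wrist force passes 120 N, or if a joint passes its speed limit or range.

### The arm

A 7-joint arm with a two-finger parallel gripper is mounted at the origin on the work surface. World frame = base frame: x ahead of the robot, y to its left, z up, the work surface at z = 0. Lengths are in m, angles in degrees, forces in N, time in s.
With the tool pointing down it reaches from about 0.35 to 0.775 m from the base axis. Payload 3.1 kg.
Tool frame: the origin (TCP) lies on the centre line of the jaws, within the pads' length; the fingertips stand 17 mm ahead of it and the grasp point (between the pads) lies 2 mm behind it (robot.tip_reach is the distance from the TCP to the fingertips, in m); z points along the fingers, y is the line along which they close (so a half turn about z gives the same grasp; the last joint's range is limited). The gripper opens to 85 mm and grips with 20 to 120 N. Pads are 22 mm wide; open, the fingers measure 114 mm over their backs; the gripper's body (76 mm by 85 mm) begins 54 mm behind the grasp point. The pads swing forward as they close: fully open they stand 13 mm farther back than shut.
Start: joints at [70.205, 17.813, 0.802, 86.603, -0.252, 75.585, -1.558], TCP at [0.165, -0.525, 0.248] pointing down, gripper open.
Joint ranges: [-154.91, 154.91], [-16.99, 109.72], [-72.82, 74.43], [7.12, 147.25], [-82.49, 262.49], [11.32, 116.49], [-174.64, 174.64]. Speed limits (degrees/s): [159.86, 159.86, 180, 180, 180, 180, 180].

### API

Orientations are given as [roll, pitch, yaw] about the fixed x, y, z axes, in that order (R = Rz(yaw) Ry(pitch) Rx(roll)).
In Python, from station import robot, fingers, vision, workorder, recognise gives the robot as it stands. Calls block until the motion is done:
- robot.move_to(position, orientation): joint-space move of the TCP to a pose.
- robot.line_to(position, orientation=None, velocity=0.15, f_stop=None): straight line of the TCP; orientation=None keeps the orientation; velocity is the mean speed in m/s. With f_stop (N) it stops when the force on the tool has changed by that much, and returns True; else False.
- robot.move_j(angles): joint-space move.
- fingers.gripper_to(opening, force=None): opening from 0.0 (shut) to 1.0 (fully open); force is the grip in N (None keeps the last); returns when the fingers have stopped.
- robot.pause(seconds).
- robot.inverse_kinematics(position, orientation): joint angles nearest the present ones, or None.
- vision.grab_frame(name): name is "scene" or "top" or "wrist"; returns the picture (400x640x3 uint8, red, green, blue); there is no depth.
- vision.calibration(name): a dict with "mtx" (3x3 intrinsics, pixels), "extrinsics" (4x4, takes a point from world to camera coordinates); the wrist camera has in their place "T_tool_cam" (4x4, takes a point from camera to tool coordinates, whose origin is the TCP and whose axes are the flange's). Camera axes: x right, y up, looking along -z (the intrinsics and any distortion apply to the point x, -y, -z); pixel columns grow to the right and rows downward; lengths in m; the calibration is good to about 2 mm. The wrist camera is an equidistant fisheye: a pixel r from the principal point sees the ray r / f radians off the axis. A picture is of the moment at which its call begins: read the wrist's pose just before it. calibration takes no time and is no camera call.
A pose or a line that the arm cannot do raises robot.PlanningError and nothing moves.
- workorder.close_job(): hands the job in; it is judged then, once.
Trained networks look in the newest picture that a camera, given by its name, has taken for a name from the list of things; names that differ only in an ending like _2 or _b are one class to them, and where a whole thing is asked for, a point or a joint stands for the part that bears it (a point fixed in the world has none). Each returns a list of dicts, best first, with "p" (0 to 1); they miss things now and then, are a little off and sometimes report something else, mostly with a low value. They report only what shows in the picture. A call takes as long as a camera call. They do not tell look-alikes from the thing itself.
- recognise(label, camera): "rect" ([centre column, centre row, width, height] in pixels, round what is visible of it).
Readings, each from a call of its own:
- robot.current_time_s(): time.
- robot.current_joint_positions(): joint angles.
- robot.current_dq(): joint speeds.
- robot.current_joint_torque(): joint torques, N m.
- robot.current_tool_pos(): TCP position.
- robot.current_eef_rot(): TCP orientation.
- robot.current_contact_force(): force on the tool from outside, world axes, zero at the start.
- robot.current_torque(): the same for the moment, N m.
- robot.current_finger_gap(): opening from 0.0 (shut) to 1.0 (fully open).
- robot.current_gripper_force(): force on a finger pad.
Only numpy, scipy, OpenCV 4.12 (cv2) and the standard library are available. Lean on these libraries where they do the work, as an engineer would, in place of code of your own. Each camera call takes 0.05 s, during which the arm holds its last target. There are 200 camera calls.

## Working session

There is one attempt and no reset: what is moved stays moved. The work goes in short steps, each a Python script; the robot and the scene stay as the last script left them, time stands still between calls to the robot, and variables do not carry over. Pictures are saved under pics/ and viewed, at most 14 in all, crops included, and the job is handed in when it is done.

```bash
mkdir -p pics; ls
python3 - <<'E'
from station import robot, fingers, vision, workorder, recognise
import cv2,numpy as np
np.set_printoptions(precision=4,suppress=True)
for c in ("scene","top"):
    im=vision.grab_frame(c); cv2.imwrite(f"pics/{c}0.png",im[:,:,::-1])
    k=vision.calibration(c); print(c,k)
    for n in ["lifter","tape_a","solvent","dropper","tray_two","tray_three","tin","eyepiece"]:
        print(n,[(round(d["p"],2),[round(float(v)) for v in d["rect"]]) for d in recognise(n,c)])
print(vision.calibration("wrist"),robot.current_eef_rot(),robot.current_time_s())
E
```

```text
pics
scene {'mtx': array([[449.5377,   0.    , 322.635 ],
       [  0.    , 449.5377, 194.6788],
       [  0.    ,   0.    ,   1.    ]]), 'extrinsics': array([[ 0.7219,  0.692 , -0.0043, -0.3475],
       [-0.3947,  0.4169,  0.8188,  0.1816],
       [ 0.5683, -0.5894,  0.5741, -1.274 ],
       [ 0.    ,  0.    ,  0.    ,  1.    ]])}
lifter [(0.56, [182, 291, 32, 39])]
tape_a [(0.7, [382, 149, 18, 18]), (0.7, [387, 133, 20, 13]), (0.66, [434, 138, 19, 17]), (0.56, [350, 140, 25, 17])]
solvent [(0.91, [274, 209, 18, 30])]
dropper [(0.59, [235, 239, 10, 34])]
tray_two [(0.97, [297, 262, 90, 69])]
tray_three [(0.93, [410, 188, 96, 53])]
tin [(0.9, [350, 165, 22, 21])]
eyepiece [(0.79, [318, 186, 20, 28])]
top {'mtx': array([[374.2332,   0.    , 318.9689],
       [  0.    , 374.2332, 198.6966],
       [  0.    ,   0.    ,   1.    ]]), 'extrinsics': array([[-0.0229, -0.9997,  0.0036,  0.0278],
       [ 0.9952, -0.0224,  0.0949, -0.5058],
       [-0.0948,  0.0057,  0.9955, -0.85  ],
       [ 0.    ,  0.    ,  0.    ,  1.    ]])}
lifter [(0.78, [485, 193, 29, 21])]
tape_a [(0.86, [163, 195, 20, 20]), (0.75, [226, 262, 19, 23]), (0.72, [222, 224, 22, 25]), (0.7, [182, 247, 24, 22])]
solvent [(0.83, [381, 212, 21, 16])]
dropper [(0.6, [428, 210, 20, 12])]
tray_two [(0.77, [400, 163, 66, 43])]
tray_three [(0.45, [162, 196, 23, 24])]
tin [(0.65, [272, 224, 23, 24])]
eyepiece [(0.5, [328, 216, 20, 14])]
{'mtx': array([[309.7069,   0.    , 319.3004],
       [  0.    , 309.7069, 200.145 ],
       [  0.    ,   0.    ,   1.    ]]), 'T_tool_cam': array([[ 0.0006,  0.9466,  0.3226,  0.0823],
       [ 1.    , -0.0004, -0.0006,  0.    ],
       [-0.0004,  0.3226, -0.9466, -0.1248],
       [ 0.    ,  0.    ,  0.    ,  1.    ]])} [179.9978   0.0011  17.4068] 0.9
```

Run:
```python
import cv2
a=cv2.imread("pics/top0.png")[100:300,120:520];cv2.imwrite("pics/topc.png",cv2.resize(a,(800,400),interpolation=3))
a=cv2.imread("pics/scene0.png")[100:325,160:460];cv2.imwrite("pics/scenec.png",cv2.resize(a,(800,600),interpolation=3))
```

```text
(no output)
```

View pics/topc.png

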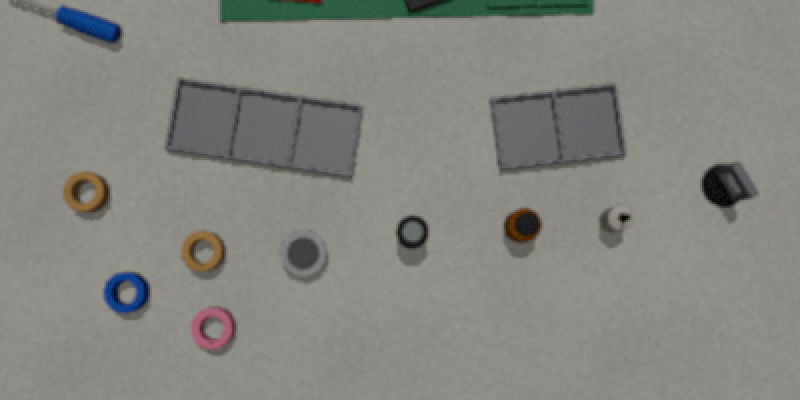

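View pics/scenec.png

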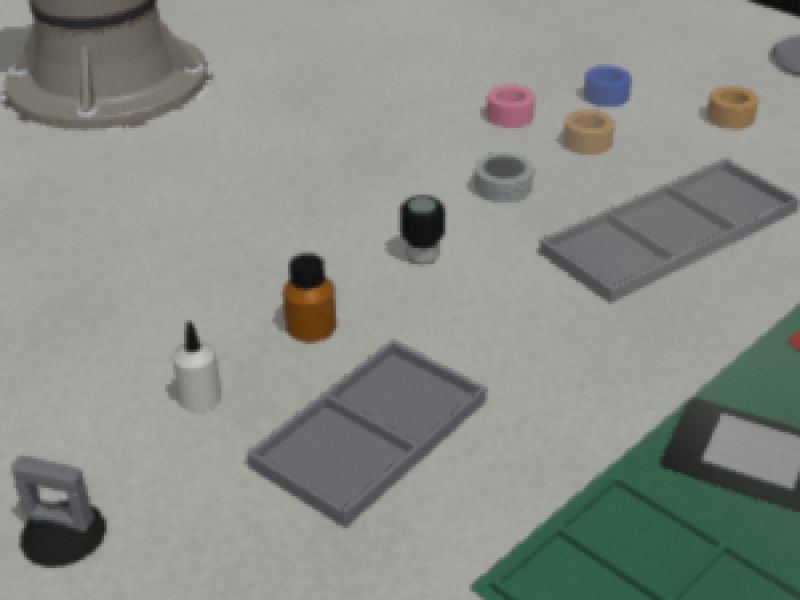

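Top view candidates: tan tapes at (163,195) and (222,225), with look-alikes in blue (183,246) and pink (226,264). The tin (272,226) is grey. Solvent is at (382,212), dropper (428,210), lifter (482,192) and eyepiece (326,216). I choose the two tan rings. Next I triangulate roughly and look closer with the wrist camera.

```bash
cat > h.py <<'E'
from station import robot, fingers, vision, workorder, recognise
import cv2,numpy as np
from scipy.spatial.transform import Rotation as R
np.set_printoptions(precision=4,suppress=True)
def ray(cam,uv,pose=None):
    """pixel -> (origin, unit direction) in world"""
    k=vision.calibration(cam); M=k["mtx"]
    x=(uv[0]-M[0,2])/M[0,0]; y=(uv[1]-M[1,2])/M[1,1]
    if cam=="wrist":
        r=np.hypot(x,y); s=np.sin(r)/r if r>1e-9 else 1
        d=np.array([x*s,-y*s,-np.cos(r)]); T=pose@k["T_tool_cam"]
    else:
        d=np.array([x,-y,-1.]); T=np.linalg.inv(k["extrinsics"])
    d=T[:3,:3]@d; return T[:3,3],d/np.linalg.norm(d)
def proj(cam,P,pose=None):
    k=vision.calibration(cam); M=k["mtx"]
    E=np.linalg.inv(pose@k["T_tool_cam"]) if cam=="wrist" else k["extrinsics"]
    c=(E@np.r_[P,1])[:3]; v=np.array([c[0],-c[1],-c[2]])
    if cam=="wrist":
        n=np.hypot(v[0],v[1]); v=v[:2]/max(n,1e-9)*np.arctan2(n,v[2])
    else: v=v[:2]/v[2]
    return M[[0,1],[0,1]]*v+M[:2,2]
def atz(r,z): return r[0]+r[1]*(z-r[0][2])/r[1][2]
def tri(rays):
    A=sum(np.eye(3)-np.outer(d,d) for o,d in rays); b=sum((np.eye(3)-np.outer(d,d))@o for o,d in rays)
    return np.linalg.solve(A,b)
def pose():
    T=np.eye(4); T[:3,:3]=R.from_euler("xyz",robot.current_eef_rot(),degrees=True).as_matrix(); T[:3,3]=robot.current_tool_pos(); return T
def wrist(name=None):
    T=pose(); im=vision.grab_frame("wrist")
    if name: cv2.imwrite(f"pics/{name}.png",im[:,:,::-1]); np.save(f"pics/{name}.npy",T)
    return T,im
E
python3 - <<'E'
from h import *
t=dict(tapeA=((163,195),(434,138)),tapeB=((222,225),(381,149)),solvent=((381,212),(276,211)),dropper=((427,210),(234,240)),lifter=((485,192),(182,291)),tin=((272,226),(349,166)),eye=((327,216),(318,186)))
for n,(a,b) in t.items(): print(n,tri([ray("top",a),ray("scene",b)]))
c3=[(210,140),(301,153),(296,189),(203,175)]; c2=[(365,150),(427,143),(432,178),(370,186)]
for c in (c3,c2):
    P=[atz(ray("top",p),.014) for p in c]; print(np.array(P),np.mean(P,0))
print(robot.tip_reach)
E
```

```text
tapeA [0.5237 0.382  0.0195]
tapeB [0.4514 0.246  0.0137]
solvent [ 0.4715 -0.1265  0.0294]
dropper [ 0.4743 -0.2355  0.0218]
lifter [ 0.514  -0.374   0.0204]
tin [0.4459 0.1285 0.0126]
eye [ 0.4662 -0.0005  0.0266]
[[0.6543 0.274  0.014 ]
 [0.6178 0.0567 0.014 ]
 [0.5315 0.0701 0.014 ]
 [0.5699 0.2902 0.014 ]] [0.5934 0.1728 0.014 ]
[[ 0.6218 -0.0965  0.014 ]
 [ 0.6355 -0.2459  0.014 ]
 [ 0.5506 -0.2535  0.014 ]
 [ 0.5347 -0.1054  0.014 ]] [ 0.5856 -0.1753  0.014 ]
0.017
```

Run:
```python
from h import *
N=["lifter","tape_a","solvent","dropper","tin","eyepiece"]
for i,y in enumerate([-.40,-.30,-.16,.18,.30,.38]):
    robot.move_to([.50,y,.22],[180,0,0]); T,im=wrist(f"w{i}")
    for n in N:
        for d in recognise(n,"wrist"):
            if d["p"]<.4: continue
            c=d["rect"]; print(i,n,round(d["p"],2),np.round(c),atz(ray("wrist",c[:2],T),.02)[:2])
print(robot.current_time_s())
a=[cv2.imread(f"pics/w{i}.png") for i in (0,2,4)]
cv2.imwrite("pics/m.png",np.vstack([x[100:300] for x in a]))
```

```text
0 lifter 0.87 [297. 162.  56.  58.] [ 0.5129 -0.3788]
0 tape_a 0.58 [  8. 252.  15.  23.] [0.3651 0.2029]
0 solvent 0.84 [107. 200.  45.  38.] [ 0.4708 -0.1226]
0 dropper 0.93 [179. 199.  37.  33.] [ 0.4712 -0.2361]
0 tin 0.82 [ 18. 214.  24.  29.] [0.4458 0.1139]
0 tin 0.52 [180. 198.  37.  33.] [ 0.4727 -0.2381]
0 eyepiece 0.68 [ 50. 207.  32.  31.] [0.4594 0.0071]
1 lifter 0.64 [389. 164.  56.  57.] [ 0.5137 -0.3744]
1 tape_a 0.86 [ 31. 254.  25.  23.] [0.3698 0.2147]
1 tape_a 0.74 [ 13. 212.  25.  28.] [0.4483 0.2352]
1 tape_a 0.72 [  6. 230.  12.  23.] [0.4115 0.2832]
1 solvent 0.68 [175. 202.  46.  47.] [ 0.4694 -0.1256]
1 dropper 0.6 [264. 200.  33.  41.] [ 0.4725 -0.2377]
1 tin 0.88 [ 50. 216.  31.  35.] [0.4449 0.1179]
1 eyepiece 0.85 [ 98. 210.  32.  35.] [0.4563 0.0038]
2 lifter 0.67 [499. 168.  55.  52.] [ 0.5133 -0.3783]
2 tape_a 0.93 [ 11. 171.  18.  26.] [0.5213 0.3449]
2 tape_a 0.82 [ 77. 263.  28.  28.] [0.3673 0.2198]
2 tape_a 0.77 [ 36. 237.  29.  35.] [0.4056 0.3153]
2 tape_a 0.71 [ 56. 212.  30.  33.] [0.4521 0.2369]
2 tape_a 0.59 [337.  96. 146.  91.] [ 0.5848 -
[... 794 characters left out ...]
225 0.3801]
4 tape_a 0.81 [367. 217.  49.  42.] [0.451  0.2465]
4 tape_a 0.66 [292. 251.  44.  44.] [0.4071 0.3325]
4 solvent 0.8 [602. 202.  42.  36.] [ 0.4691 -0.1434]
4 dropper 0.55 [630. 201.  21.  21.] [ 0.4712 -0.2374]
4 tin 0.68 [458. 219.  46.  44.] [0.4478 0.1319]
4 eyepiece 0.95 [545. 208.  34.  32.] [ 0.4609 -0.0084]
5 tape_a 0.84 [318. 152.  50.  41.] [0.5243 0.3832]
5 tape_a 0.79 [356. 251.  44.  46.] [0.4072 0.3368]
5 tape_a 0.7 [432. 216.  44.  43.] [0.4514 0.2478]
5 tape_a 0.57 [436. 271.  32.  19.] [0.374  0.2301]
5 solvent 0.89 [625. 200.  29.  34.] [ 0.472  -0.1382]
5 tin 0.87 [510. 218.  43.  39.] [0.447  0.1332]
5 eyepiece 0.66 [579. 210.  31.  37.] [ 0.4568 -0.0062]
7.7
```

View pics/m.png

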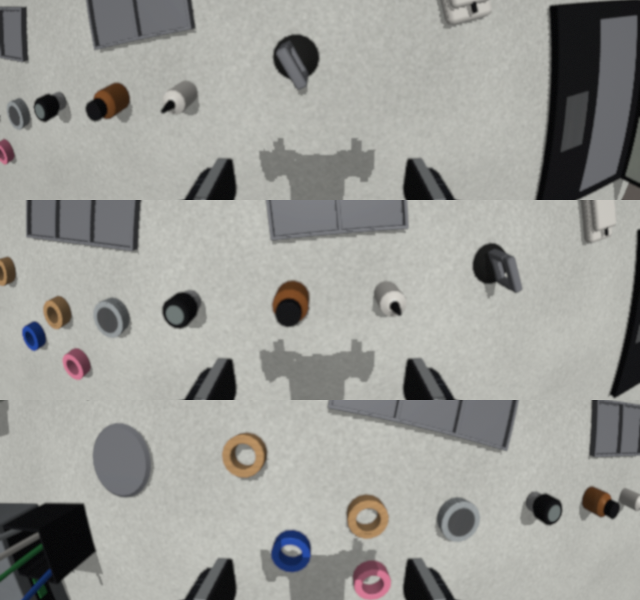

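The wrist views show the lifter at (297,160) in w0. In w4 the tan tapes are at (246,155) and (367,217), with blue and pink beside them, so the choice is confirmed. Now a close crop of the lifter handle and the tan tape.

Run:
```python
from h import *
f=lambda n,x,y:cv2.resize(cv2.imread(f"pics/{n}.png")[y:y+80,x:x+80],(400,400),interpolation=2)
cv2.imwrite("pics/l.png",np.hstack([f("w0",255,120),f("w1",350,120)]))
g={}
for n,ob in dict(lifter=[("w0",(297,162)),("w1",(389,164))],solvent=[("w1",(175,202)),("w2",(290,202))],dropper=[("w1",(264,200)),("w2",(391,198))],tapeB=[("w3",(258,219)),("w4",(367,217)),("w5",(432,216))],tapeA=[("w3",(153,160)),("w4",(246,155)),("w5",(318,152))]).items():
    print(n,tri([ray("wrist",c,np.load(f"pics/{i}.npy")) for i,c in ob]))
```

```text
lifter [ 0.5107 -0.3779  0.0071]
solvent [ 0.4708 -0.1282  0.0241]
dropper [ 0.4765 -0.2389  0.0296]
tapeB [0.4508 0.2471 0.0199]
tapeA [0.5204 0.3832 0.0031]
```

View pics/l.png

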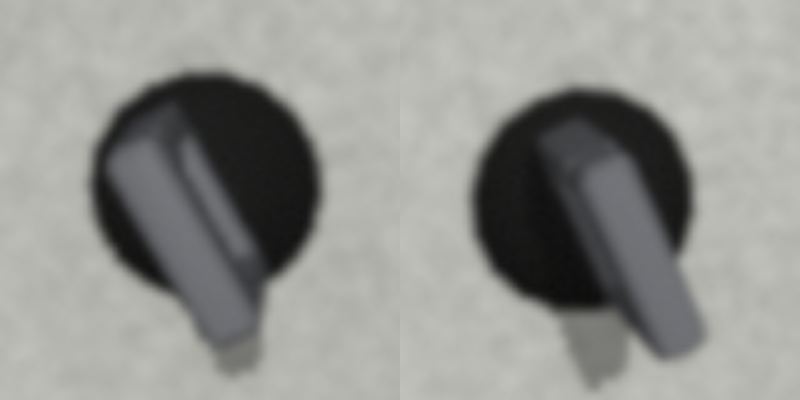

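The crops show the bar ends at (281,150)/(302,187) in w0 and (391,154)/(408,189) in w1. The cup centres are at (296,157) and (387,160). I triangulate these, and fit the tray outlines by segmentation.

Run:
```python
from h import *
T=[np.load(f"pics/w{i}.npy") for i in range(6)]
t=lambda a,b:tri([ray("wrist",a,T[0]),ray("wrist",b,T[1])])
e1=t((281,150),(391,154));e2=t((302,187),(408,189))
print(e1,e2,(e1+e2)/2,"cup",t((296.4,157),(386.6,160)))
a=[atz(ray("wrist",p,T[0]),.06) for p in((281,150),(302,187))];b=[atz(ray("wrist",p,T[1]),.06) for p in((391,154),(408,189))]
for q in(a,b): d=q[1]-q[0]; print(q,np.linalg.norm(d),np.degrees(np.arctan2(d[1],d[0])),(q[0]+q[1])/2)
# wrist views of the trays
for i,(x,y) in enumerate([(.60,-.17),(.60,-.09),(.60,.17),(.60,.23)]):
    robot.move_to([x,y,.24],[180,0,0]); wrist(f"t{i}")
cv2.imwrite("pics/tt.png",np.vstack([cv2.imread(f"pics/t{i}.png")[20:310] for i in (0,2)]))
print(robot.current_time_s())
```

```text
[ 0.5325 -0.3669  0.0598] [ 0.4977 -0.3861  0.0618] [ 0.5151 -0.3765  0.0608] cup [ 0.5142 -0.3768 -0.0014]
[array([ 0.533, -0.367,  0.06 ]), array([ 0.4968, -0.386 ,  0.06  ])] 0.04088242723074957 -152.21804848573214 [ 0.5149 -0.3765  0.06  ]
[array([ 0.5322, -0.3669,  0.06  ]), array([ 0.4976, -0.3866,  0.06  ])] 0.0398141222513709 -150.22692798136242 [ 0.5149 -0.3768  0.06  ]
11.7
```

View pics/tt.png

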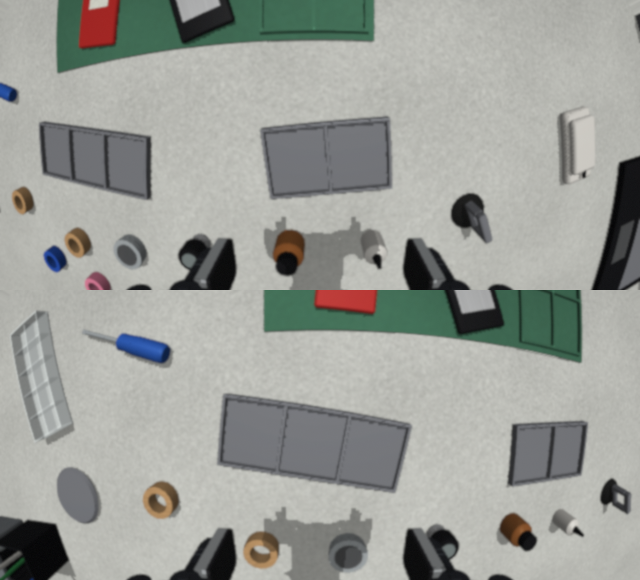

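The trays' rim corners are read from t0 and t2, at (262,149), (389,137), (391,206), (272,217) and (222,125), (410,155), (395,220), (219,193). I fit pose and rim height to these together with the top camera's corners.

Run:
```python
from h import *
from scipy.optimize import least_squares
D=dict(two=(.152,"t0",[(262,149),(389,137),(391,206),(272,217)],[(365,150),(427,143),(432,178),(370,186)]),
three=(.226,"t2",[(222,125),(410,155),(395,220),(219,193)],[(210,140),(301,153),(296,189),(203,175)]))
for n,(L,w,cw,ct) in D.items():
    T=np.load(f"pics/{w}.npy")
    loc=np.array([(.044,L/2),(.044,-L/2),(-.044,-L/2),(-.044,L/2)])
    def res(p,zfix=None):
        c,s=np.cos(p[2]),np.sin(p[2]); o=[]
        z=p[3] if len(p)>3 else .014
        for l,a,b in zip(loc,cw,ct):
            P=[p[0]+c*l[0]-s*l[1],p[1]+s*l[0]+c*l[1],z]
            o+=list(proj("wrist",P,T)-a)+list(.5*(proj("top",P)-b))
        return o
    for x0 in ([.59,0,0],[.59,0,0,.014]):
        r=least_squares(res,x0); p=r.x; print(n,p[:2],np.degrees(p[2]),p[3:],"rms",np.sqrt(np.mean(r.fun**2)))
    for y in ([-.037,.037] if n=="two" else [-.074,0,.074]): print("  bay",p[0]-np.sin(p[2])*y,p[1]+np.cos(p[2])*y)
```

```text
two [ 0.5903 -0.1787] 5.752768123536419 [] rms 1.3504384331151282
two [ 0.5877 -0.1792] 5.749480073903904 [0.0016] rms 0.1830278861750333
  bay 0.5914024639502882 -0.21601900622999748
  bay 0.5839892155198694 -0.14239126860545215
three [0.5965 0.1741] -9.359597821319188 [] rms 1.3323494142135381
three [0.595  0.1743] -9.350024637742989 [0.0059] rms 0.7294513929482821
  bay 0.5829388094632125 0.1013277553707306
  bay 0.5949612474227289 0.17434460949023906
  bay 0.6069836853822453 0.2473614636097475
```

```bash
cat >> h.py <<'E'
HI=.16
def goto(p,yaw,z=HI): robot.move_to([p[0],p[1],z],[180,0,yaw])
def pick(p,yaw,z,opening,force):
    goto(p,yaw); fingers.gripper_to(opening)
    hit=robot.line_to([p[0],p[1],z],velocity=.12,f_stop=8); print("descent hit",hit,robot.current_tool_pos())
    if hit: return False
    fingers.gripper_to(0.,force); g=robot.current_finger_gap()
    robot.line_to([p[0],p[1],HI]); print("gap mm",85*g,85*robot.current_finger_gap(),"F",robot.current_gripper_force(),"t",robot.current_time_s())
    return True
def place(p,yaw,z,wid):
    """z: TCP height expected at touch down"""
    goto(p,yaw); robot.line_to([p[0],p[1],z+.015])
    hit=robot.line_to([p[0],p[1],z-.004],velocity=.03,f_stop=4); print("place hit",hit,robot.current_tool_pos())
    fingers.gripper_to(wid+.2); robot.pause(.2); robot.line_to([p[0],p[1],HI]); print("t",robot.current_time_s())
E
python3 - <<'E'
from h import *
for p,y in [((.515,-.3765),29),((.592,-.216),5.75),((.4508,.247),0),((.585,-.1425),95),((.585,-.1425),-85),((.471,-.128),90),((.471,-.128),-90),((.583,.101),80),((.583,.101),-100),((.607,.247),80),((.607,.247),-100),((.5225,.382),0),((.5225,.382),30)]:
    print(p,y,[robot.inverse_kinematics([*p,z],[180,0,y]) for z in (HI,.03)])
if pick((.515,-.3765),29,.050,.6,40): wrist("g1")
E
```

```text
(0.515, -0.3765) 29 [array([ 45.7036,  32.5238, -17.419 ,  78.5965,   9.8398,  70.357 ,
       -33.4509]), array([ 45.983 ,  40.0976, -17.5492,  85.9441,  13.5398,  56.0498,
       -36.2757])]
(0.592, -0.216) 5.75 [array([ 32.9228,  32.3214, -22.4857,  79.8975,  12.5495,  70.2371,
       -74.9109]), array([ 31.3355,  39.6452, -19.6402,  87.311 ,  15.0536,  55.6584,
       -76.9072])]
(0.4508, 0.247) 0 [array([  -8.9532,   19.8907,  -27.517 ,   99.0771,   10.1167,   63.4927,
       -129.605 ]), array([ -11.7292,   29.4791,  -24.6624,  106.6664,   16.2236,   47.3048,
       -134.6779])]
(0.585, -0.1425) 95 [array([ 37.3858,  32.3868, -38.4352,  84.5139,  20.7102,  70.3111,
         1.2987]), array([ 36.2923,  40.742 , -36.4311,  91.8598,  27.6369,  56.6728,
        -3.9722])]
(0.585, -0.1425) -85 [array([  15.8941,   27.44  ,   -5.5375,   85.4532,    2.764 ,   67.2401,
       -165.0937]), array([  15.5674,   35.4122,   -5.0536,   92.7607,    3.7144,   51.9909,
       -165.8441])]
(0.471, -0.128) 90 [array([ 42.5795,  18.3509, -36.2526, 102.6887,  12.0762,  62.8597,
         2.167 ]), a
[... 902 characters left out ...]
array([  8.9861,  47.2327, -61.9065,  74.2289,  40.9082,  81.4811,
       119.8439]), array([ 10.0637,  56.8598, -62.0482,  81.6448,  51.0487,  72.0083,
       113.298 ])]
(0.5225, 0.382) 0 [array([ -22.2672,   34.734 ,  -25.0906,   76.6071,   14.7304,   71.8432,
       -137.9975]), array([ -23.2991,   41.8832,  -22.8004,   84.056 ,   17.8325,   57.6533,
       -140.4435])]
(0.5225, 0.382) 30 [array([ -19.006 ,   35.8211,  -30.7608,   76.4515,   18.281 ,   72.6046,
       -110.4089]), array([ -20.3458,   42.8875,  -27.7235,   83.918 ,   21.7791,   58.5729,
       -113.1734])]
descent hit False [ 0.5158 -0.3769  0.051 ]
gap mm 10.947810728027047 11.100539939746497 F 43.49636614322662 t 16.725
```

Run:
```python
from h import *
place((.590,-.216),5.75,.055,.13)
if pick((.4508,.247),0,.028,.8,30): place((.586,-.1425),95.75,.033,.57)
T,im=wrist("v1"); 
goto((.45,-.18),0,.24); wrist("v2")
cv2.imwrite("pics/v2c.png",cv2.imread("pics/v2.png")[:300])
```

```text
place hit True [ 0.5901 -0.2157  0.0545]
t 20.1667
descent hit False [0.4515 0.2474 0.0288]
gap mm 46.16513937848871 45.89737149871745 F 30.79316921532154 t 25.0
place hit True [ 0.586  -0.1427  0.0332]
t 29.9333
```

View pics/v2c.png

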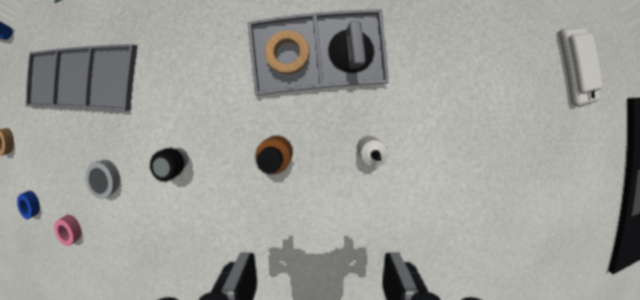

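Two-bay tray: tape at (287,52) and lifter at (350,48), each standing inside its own bay. Next come the bottles and the second tape.

Run:
```python
from h import *
ok=pick((.4705,-.128),90,.030,.75,30)
if ok: place((.584,.101),80.6,.035,.48)
ok=ok and pick((.4745,-.239),90,.034,.65,30)
if ok: place((.596,.174),80.6,.039,.36)
goto((.45,.17),0,.24); wrist("v3")
cv2.imwrite("pics/v3c.png",cv2.imread("pics/v3.png")[:300])
```

```text
descent hit False [ 0.4713 -0.1281  0.0307]
gap mm 38.72774357343921 38.6360948282441 F 30.228550448664464 t 35.2833
place hit True [0.584  0.101  0.0349]
t 39.2083
descent hit False [ 0.4753 -0.2392  0.0348]
gap mm 28.586754876722395 28.59698185915879 F 29.633437722804956 t 43.3083
place hit True [0.596  0.1739 0.0389]
t 47.7667
```

View pics/v3c.png

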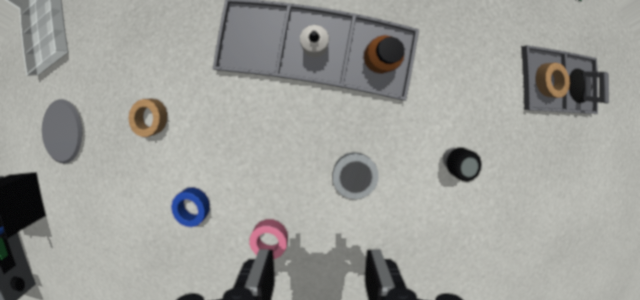

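Three-bay tray: dropper at (314,38) and solvent at (385,52), both upright in their bays. The tin and eyepiece have not moved. Now the last tape, at (147,118).

Run:
```python
from h import *
print(atz(ray("wrist",(147.5,117.5),np.load("pics/v3.npy")),.0125))
if pick((.522,.382),80,.028,.75,30): place((.6075,.247),80.6,.033,.57)
goto((.47,.17),0,.24); wrist("v4"); goto((.3,-.42),0,.26)
s=vision.grab_frame("scene")[100:325,160:460,::-1]
cv2.imwrite("pics/v4c.png",np.vstack([cv2.imread("pics/v4.png")[:220],cv2.resize(s,(640,380))[:,:]]))
print(robot.current_time_s())
```

```text
[0.5211 0.3836 0.0125]
descent hit False [0.5225 0.3827 0.0291]
gap mm 46.39454072787319 46.010294950761725 F 30.805304311215878 t 52.8333
place hit True [0.6076 0.2469 0.0335]
t 56.45
59.85
```

View pics/v4c.png

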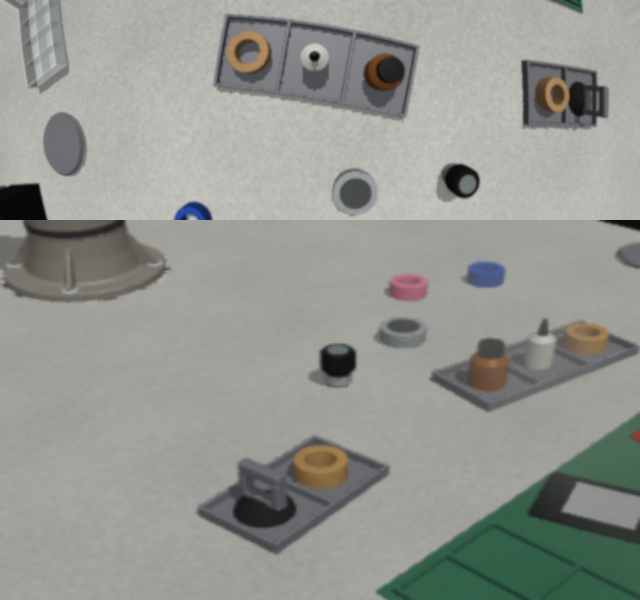

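All five things stand in their own bays: tape (248,52), dropper (314,57) and solvent (385,72) in the three-bay tray, and lifter and tape in the two-bay tray. The tin, eyepiece and look-alikes have not moved.

```bash
python3 -c "
from station import workorder
print(workorder.close_job())"
```

```text
the job is handed in; nothing more can be done
None
```

Both repair kits are made up and the job is handed in at about 60 s: the final pictures show all five things in their own bays, with the tin, eyepiece and blue and pink look-alikes left alone.

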